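# Set the regulator to the hour and start it

### The job

With a fingertip, push the regulator's minute hand clockwise round to the twelve mark (within a minute either way, never turning it back), leave it there, and then push the start lever beside the dial over to its stop at the twelve end. Only push: do not pinch the hand or the lever, do not lean on the dial, and leave everything else where it lies. Finish with the arm clear of it all.

Things in the scene. Friction and masses are not known exactly. Their poses are not given: they have to be found in the camera images.
- clock: The regulator clock: a wooden case 290 x 320 mm and 60 mm high, fixed, lying on its back, dial up. Origin at the underside, on the table; its x axis points to the twelve end, y to the left when facing that way, z up. The case reaches 145 mm either way in x and from -180 to +140 mm in y. The dial is centred at x 0, y +20 mm; the start lever is at the right of the dial.
- dial_centre (a point): Centre of the dial on its face, on the hand's axis, 64 mm above the table. The cream enamel dial is a fixed disc of 206 mm diameter with a brass rim (217 mm over all, standing 4 mm above the face).
- twelve (a point): The twelve mark: the point on the dial's face 90 mm from the centre, in the clock's x direction. Flat black bars mark the hours; the twelve alone has a double bar, with a small diamond inside it.
- minute (a joint): Angle of the minute hand in radians, 0 = exactly at twelve, growing clockwise as seen from above (one minute is 0.105 rad). It starts 1 to 2.5 rad before twelve (negative). It stays where it is left and needs about 0.08 N m (1.1 N at 70 mm from the axis). It turns between -3.1 and 2.6.
- minute_tip (a point): Middle of the outer end of the minute hand, 88 mm from the axis, 82 mm above the table. The hand is a straight dark steel bar 12 mm wide and 8 mm thick with a gap of 14 mm between it and the dial's face (underside 78 mm, top 86 mm above the table); a brass hub of 22 mm diameter at the axis and a short tail with a round end reaching 35 mm the other way.
- lever (a joint): Angle of the start lever in radians: 0 at its stop near the six end, 1.05 at its stop at the twelve end; it grows anticlockwise as seen from above. It starts between 0 and 0.3, stays where it is left and needs about 0.06 N m (1.2 N at 50 mm from the pivot).
- lever_pivot (a point): The lever's pivot axis, at the middle of the bar's height, 75 mm above the table. In the clock's frame at x -30, y -105 mm. The lever swings in the level plane; two brass stop posts 6 mm thick and 20 mm high stand 22 mm from the pivot, one on each side. At 0 it points 30 degrees to the six side of square to the case's side, at 1.05 it points 30 degrees to the twelve side.
- lever_tip (a point): Middle of the lever's outer end, 62 mm from the pivot, 75 mm above the table. The lever is a level bright steel bar 12 mm wide and 10 mm thick that points away from the dial, with a gap of 10 mm between it and the case's top (underside 70 mm, top 80 mm above the table).
- dome_knob: Bystander: clear glass dome knob, 30 mm across, 40 mm high, standing loose on the case's right corner at the twelve end. Origin at its underside.
- suspension_block: Bystander: steel pendulum suspension block, 24 x 30 mm, 28 mm high, loose on the case's left corner at the six end. Origin at its underside.
- stopwatch: Bystander: chrome stopwatch, 52 mm across, 13 mm thick, lying to the right of the clock. Origin at its underside.
- finial: Bystander: bronze winged urn ornament, 82 mm high, 100 mm over the wings, to the left. Origin at its underside.
- winding_key: Bystander: brass winding key, about 60 mm long, 8 mm high, lying to the right. Origin at its underside.
- pendulum_bob: Bystander: brass lens-shaped pendulum bob, 90 mm across, 24 mm thick, to the left. Origin at its underside.
- drive_weight: Bystander: brass drive weight, 44 mm across, 97 mm high, standing to the far right. Origin at its underside.

How it is judged:
On the way, in this order (a step that is already met when the one before it is completed fails the run):
1. the minute hand rests at twelve, the lever not yet pushed over (value of joint minute between -0.105 and 0.105 rad and velocity of joint minute between -0.03 and 0.03 rad/s and contact force between the fingers and minute_c0 below 0.3 N and value of joint lever below 0.5 rad), for 0.2 s.
2. the start lever is pushed over to its stop at the twelve end (value of joint minute between -0.105 and 0.105 rad and value of joint lever above 0.92 rad), for 0.2 s.
At the end, for the whole second after the job is handed in: The minute hand stands within 0.105 rad (one minute) of twelve and is still; the start lever stands within 0.13 rad of its stop at the twelve end (above 0.92); everything else is at rest (all of step 2 and velocity of joint minute between -0.03 and 0.03 rad/s and linear speed of each of dome_knob, suspension_block, stopwatch, finial, winding_key, pendulum_bob, drive_weight below 0.02 m/s); the robot touches nothing.
It fails at once if the minute hand is turned back (anticlockwise faster than 0.15 rad/s) or pushed more than 0.17 rad past twelve (velocity of joint minute below -0.15 rad/s or value of joint minute above 0.17 rad).
It fails at once if the lever is pushed over before the hand has been brought to twelve (value of joint lever above 0.6 rad and (value of joint minute below -0.105 rad or value of joint minute above 0.105 rad)).
It fails at once if the minute hand or the lever is pinched (over 3 N on both its sides) ((contact force between the fingers and minute_c0 above 3 N and contact force between the fingers and minute_c1 above 3 N) or (contact force between the fingers and lever_c0 above 3 N and contact force between the fingers and lever_c1 above 3 N)).
It fails at once if the dial is leaned on with more than 12 N (contact force between the fingers and clock_c0 above 12 N).
It fails at once if another thing is lifted, carried or moved by more than 20 mm, or tipped over (distance of any of dome_knob, suspension_block, stopwatch, finial, winding_key, pendulum_bob, drive_weight from where it was at the start of the episode above 0.02 m or angle between any of dome_knob, finial, drive_weight's own z axis and vertical above 0.4 rad).
It also fails if it takes over 58 s, if anything falls off the work surface, if the arm or the gripper's body presses on something with over 40 N, if the wrist force passes 120 N, or if a joint passes its speed limit or range.

### The arm

A 7-joint arm with a two-finger parallel gripper is mounted at the origin on the work surface. World frame = base frame: x ahead of the robot, y to its left, z up, the work surface at z = 0. Lengths are in m, angles in rad, forces in N, time in s.
With the tool pointing down it reaches from about 0.425 to 0.925 m from the base axis. Payload 6.8 kg.
Tool frame: the origin (TCP) lies at the very end of the fingers, on their centre line; the grasp point (between the pads) lies 19 mm behind it (tcp_to_grasp is the distance from the TCP to the grasp point, in m); z points along the fingers, y is the direction in which the jaws open and shut (so a half turn about z gives the same grasp; the last joint's range is limited). The gripper opens to 85 mm and grips with 20 to 120 N. Pads are 22 mm wide; open, the fingers measure 114 mm over their backs; the gripper's body (76 mm by 85 mm) begins 54 mm behind the grasp point. The pads swing forward as they close: fully open they stand 13 mm farther back than shut.
Start: joints at [-1.452, 0.477, 0.022, 1.555, -0.011, 1.109, -0.083], TCP at [0.152, 0.658, 0.231] pointing down, gripper open.
Joint ranges: [-2.96, 2.96], [-0.34, 2.1], [-1.41, 1.46], [0.24, 2.44], [-1.37, 4.51], [0.17, 1.92], [-2.96, 2.96]. Speed limits (rad/s): [2.39, 2.39, 3.14, 3.14, 3.14, 3.14, 3.14].

### API

Orientations are given as a unit quaternion [w, x, y, z].
In Python, from station import * gives the robot as it stands.
- The arm moves only by the tool apply_moves, never from a script. Its argument "increments" is one flat list of numbers, 5 for each row, row after row: the finger opening in mm, from 0 to 85.4, then the shift along the tool's x, y, z in mm, then the turn about the tool's z in degrees. In form: [claw, tx, ty, tz, roll, claw, tx, ty, tz, roll, ...]. A call has 1 to 12 rows; each row shifts and turns the pose as measured when the row begins, along the tool's axes as they then stand; what a row does not reach is not made up. A row lasts 1/8 s, in which the tool goes at most 62.5 mm and 10.7 degrees, less where a joint would pass 70% of its speed; a pose out of reach is approached as far as the arm can. A call with a gripper value outside its range is refused whole. The fingers move at their own pace and stop on an object; "squeeze" is the grip in N (left out, the last holds). Time passes only in rows, so rows that do not move let the fingers close. It gives the time, the measured TCP pose, the force and the opening at its end, in the units of the state.
- get_obs(): the state, without advancing time (a new reading comes with each control period).
- read_camera(name): name is "scene" or "top" or "wrist"; returns (picture, depth): 480x640x3 uint8, blue, green, red; 480x640 float32, m along the optical axis (not along the pixel's ray), 0 where there is no reading.
- get_calibration(name): a dict with "mtx" (3x3 intrinsics, pixels), "camera_from_world" (4x4, takes a point from world to camera coordinates); the wrist camera has in their place "T_tool_cam" (4x4, takes a point from camera to tool coordinates, whose origin is the TCP and whose axes are the flange's). Camera axes: x right, y down, z forward; pixel columns grow to the right and rows downward; lengths in m; the calibration is good to about 2 mm. A picture is of the moment at which its call begins: read the wrist's pose just before it. get_calibration takes no time and is no camera call.
- hand_in(): hands the job in, once; it reports no verdict.
Trained networks look in the newest picture that a camera, given by its name, has taken for a name from the list of things; names that differ only in an ending like _2 or _b are one class to them, and where a whole thing is asked for, a point or a joint stands for the part that bears it (a point fixed in the world has none). Each returns a list of dicts, best first, with "p" (0 to 1); they miss things now and then, are a little off and sometimes report something else, mostly with a low value. They report only what shows in the picture. A call takes as long as a camera call.
- outline_of(camera, thing): "pixels" (480x640 bool, what is visible of it) and "extent" ([centre column, centre row, width, height] in pixels, round what is visible of it).
The state is a dict: "t": time; "q": joint angles; "joint_vel": joint speeds; "joint_torque": joint torques, N m; "eef_pos": TCP position; "tool_rot": TCP orientation; "contact_force": force on the tool from outside, world axes, zero at the start; "torque": the same for the moment, N m; "gripper_width": opening from 0.0 (shut) to 1.0 (fully open).
Only numpy, scipy, OpenCV 4.12 (cv2) and the standard library are available. Lean on these libraries where they do the work, as an engineer would, in place of code of your own. Each camera call takes 0.05 s, during which the arm holds its last target.

## Working session

There is one attempt and no reset: what is moved stays moved. The work goes in short steps, Python scripts to look and compute and a tool call to move; the robot and the scene stay as the last step left them, time stands still between calls to the robot, and variables do not carry over. Pictures are saved under pics/ and viewed, and the job is handed in when it is done.

Besides the shell and the picture viewer there is one more tool, called after "Request:" in YAML: its name, and indented under it one key for each argument. apply_moves: Moves the arm, as the interface text tells. Its arguments: {"type":"object","properties":{"increments":{"type":"array"},"squeeze":{"type":"number"}},"required":["increments"]}

```bash
ls; mkdir -p pics; python3 - <<'E'
from station import *
import cv2
o=get_obs();print({k:o[k] for k in("t","eef_pos","tool_rot","gripper_width","contact_force")})
for c in("scene","top"):
    im,d=read_camera(c);cv2.imwrite(f"pics/{c}0.png",im)
    k=get_calibration(c);print(c,k)
print(get_calibration("wrist"))
E
```

```text
pics
{'t': 0.0, 'eef_pos': array([0.15167362, 0.657121  , 0.23030448]), 'tool_rot': array([-4.36442031e-05,  1.13162289e-01,  9.93576077e-01, -9.34644315e-04]), 'gripper_width': 0.9998584372993431, 'contact_force': array([-0.26955793,  0.8804048 ,  0.47827052])}
scene {'mtx': array([[497.23803787,   0.        , 321.81824621],
       [  0.        , 497.23803787, 240.14718567],
       [  0.        ,   0.        ,   1.        ]]), 'camera_from_world': array([[ 0.80953931,  0.58660917, -0.02314698, -0.4645048 ],
       [ 0.30823934, -0.45827504, -0.8336501 , -0.11539885],
       [-0.49963448,  0.66773772, -0.55180769,  1.46294644],
       [ 0.        ,  0.        ,  0.        ,  1.        ]])}
top {'mtx': array([[523.38647036,   0.        , 325.1499485 ],
       [  0.        , 523.38647036, 233.42829127],
       [  0.        ,   0.        ,   1.        ]]), 'camera_from_world': array([[ 0.00943524, -0.99987864, -0.01239712, -0.00160259],
       [-0.98427602, -0.00709972, -0.17649451,  0.57839853],
       [ 0.17638507,  0.01386745, -0.98422355,  1.46970508],
       [ 0.        ,  0.        ,  0.        ,  1.        ]])}
{'mtx': array([[336.3101534 ,   0.        , 315.40870453],
       [  0.        , 336.3101534 , 236.8295468 ],
       [  0.        ,   0.        ,   1.        ]]), 'T_tool_cam': array([[-4.33657240e-04, -9.59636366e-01, -2.81243412e-01,
         7.21108057e-02],
       [ 9.99999365e-01, -7.08787427e-04,  8.76540448e-04,
        -1.09020836e-03],
       [-1.04050188e-03, -2.81242853e-01,  9.59636064e-01,
        -1.42416807e-01],
       [ 0.00000000e+00,  0.00000000e+00,  0.00000000e+00,
         1.00000000e+00]])}
```

View pics/scene0.png

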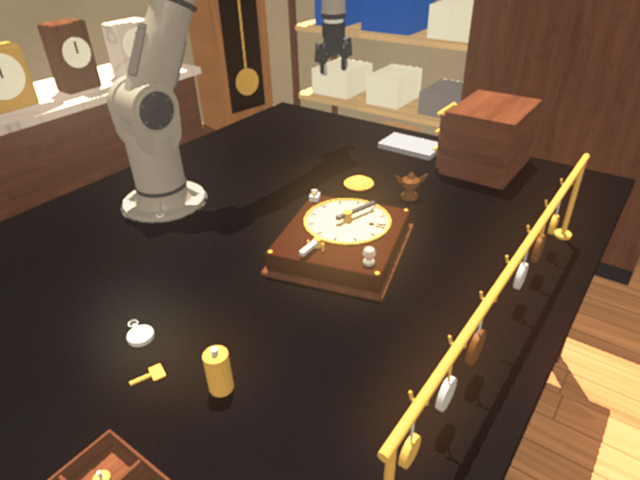

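View pics/top0.png

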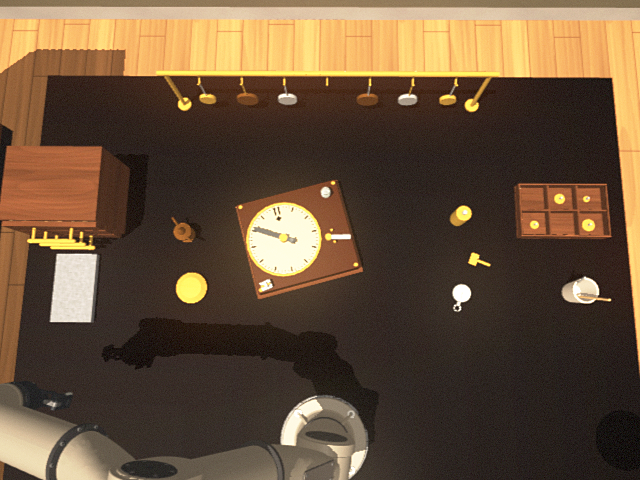

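```bash
cat > h.py <<'E'
import numpy as np,cv2
from station import *
def cam(c):
    k=get_calibration(c)
    if "camera_from_world" in k: return k["mtx"],np.linalg.inv(k["camera_from_world"])
    o=get_obs();w,x,y,z=o["tool_rot"]
    from scipy.spatial.transform import Rotation as R
    T=np.eye(4);T[:3,:3]=R.from_quat([x,y,z,w]).as_matrix();T[:3,3]=o["eef_pos"]
    return k["mtx"],T@k["T_tool_cam"]
def onplane(K,W,uv,z):
    uv=np.atleast_2d(uv).astype(float)
    r=np.c_[(uv[:,0]-K[0,2])/K[0,0],(uv[:,1]-K[1,2])/K[1,1],np.ones(len(uv))]@W[:3,:3].T
    s=(z-W[2,3])/r[:,2]
    return W[:3,3]+r*s[:,None]
def proj(K,W,p):
    p=np.atleast_2d(p);q=(np.linalg.inv(W)@np.c_[p,np.ones(len(p))].T)[:3]
    return (q[:2]/q[2]).T*K[0,0]+K[:2,2]
E
python3 - <<'E'
from h import *
im,d=read_camera("top");K,W=cam("top")
cv2.imwrite("pics/topz.png",cv2.resize(im[170:310,220:380],None,fx=5,fy=4.2,interpolation=cv2.INTER_CUBIC)[:600])
for t,z in(("clock",.06),("dial_centre",.064),("minute",.086),("minute_tip",.086),("lever",.08),("dome_knob",.09),("suspension_block",.088),("finial",.05),("pendulum_bob",.02)):
    for r in outline_of("top",t)[:2]:
        m=r["pixels"];v,u=np.nonzero(m);P=onplane(K,W,np.c_[u,v],z)
        (c,s,a)=cv2.minAreaRect((P[:,:2]*1000).astype(np.float32))
        print(t,round(r["p"],2),np.round(r["extent"],1),"mean",P.mean(0).round(4),"rect",np.round(c,1),np.round(s,1),round(a,1))
E
```

```text
clock 0.97 [300.3 238.4 127.  116.6] mean [0.5605 0.0801 0.06  ] rect [563.7  79.9] [285.6 309.3] 15.3
dial_centre 0.92 [299.  241.6 129.8 113.9] mean [0.5606 0.0798 0.064 ] rect [563.   79.8] [284.6 310.2] 15.8
minute 0.63 [272.7 233.6  43.8  16.1] mean [0.5673 0.1449 0.086 ] rect [570.5 147.3] [120.4  23.4] 69.3
minute_tip 0.59 [275.6 235.9  40.3  19. ] mean [0.5664 0.1427 0.086 ] rect [569.2 146.4] [123.   22.3] 68.9
lever 0.54 [338.1 238.1  20.4   8. ] mean [ 0.5637 -0.027   0.08  ] rect [563.2 -32.4] [11.6 59.8] 0.4
dome_knob 0.68 [324.9 193.2  12.9  14.5] mean [0.6925 0.0027 0.09  ] rect [692.4   2.8] [29.6 25.9] 0.4
finial 0.71 [185.4 227.2  23.9  25.4] mean [0.581  0.4172 0.05  ] rect [583.4 422.6] [83.1 49.3] 64.2
pendulum_bob 0.97 [191.6 288.2  24.1  27.6] mean [0.4223 0.3944 0.02  ] rect [422.3 394.4] [82.5 82.1] 2.9
```

View pics/topz.png

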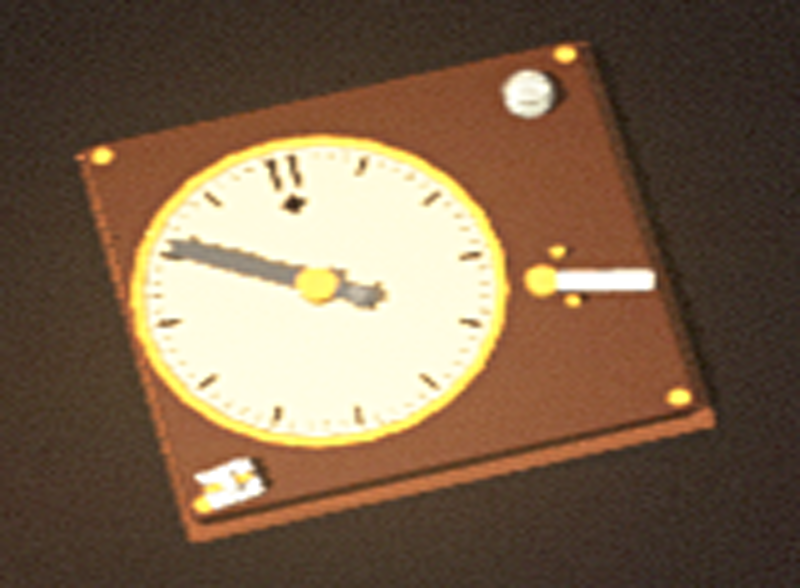

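```bash
python3 - <<'E'
from h import *
im,d=read_camera("top");K,W=cam("top")
def Z(x,y,z): 
    return onplane(K,W,[[220+(x+.5)/5-.5,170+(y+.5)/4.2-.5]],z)[0]
# dial: bright low-case mask
b=im.astype(int); m=((b[:,:,1]>140)).astype(np.uint8)
n,l,s,c=cv2.connectedComponentsWithStats(m[170:310,220:380]); i=1+np.argmax(s[1:,4]);
mm=(l==i).astype(np.uint8); cs,_=cv2.findContours(mm,cv2.RETR_EXTERNAL,cv2.CHAIN_APPROX_NONE)
h=cv2.convexHull(max(cs,key=cv2.contourArea))[:,0,:]+[220,170]
P=onplane(K,W,h,.067); e=cv2.fitEllipse((P[:,:2]*1000).astype(np.float32));print("rim",e)
C=np.array(e[0])/1000
print("hub",Z(318,285,.088))
for n,(x,y) in dict(bars=(284,173),diam=(293,204),six=(318,415)).items():
    p=Z(x,y,.064);q=p[:2]-C;print(n,p,np.hypot(*q),np.degrees(np.arctan2(q[1],q[0])))
for a,bb in(((80,155),(585,45)),((585,45),(708,408))):
    p,q=Z(*a,.06),Z(*bb,.06);v=q-p;print("edge",p,q,np.hypot(*v[:2]),np.degrees(np.arctan2(v[1],v[0])))
print("handtip",Z(172,246,.086),"tailend",Z(380,296,.086))
print("pivot",Z(540,280,.08),"levtip",Z(655,279,.08),"dome",Z(528,96,.08))
E
```

```text
rim ((560.0860595703125, 123.07363891601562), (215.8119354248047, 216.49334716796875), 168.42767333984375)
hub [0.55932628 0.12149739 0.088     ]
bars [0.64193741 0.14543886 0.064     ] 0.08485191267644697 15.282559439048114
diam [0.62005667 0.13964405 0.064     ] 0.062217782230189665 15.445951347523645
six [0.47391718 0.1216751  0.064     ] 0.08618023312632485 -179.07015751658875
edge [0.65486106 0.26561638 0.06      ] [ 0.73581426 -0.02909848  0.06      ] 0.30563094086455594 -74.64063021911127
edge [ 0.73581426 -0.02909848  0.06      ] [ 0.48093045 -0.10073112  0.06      ] 0.26475836032749417 -164.3024929262821
handtip [0.58589669 0.20560796 0.086     ] tailend [0.55239354 0.08632172 0.086     ]
pivot [ 0.56505622 -0.00424104  0.08      ] levtip [ 0.56622092 -0.06970658  0.08      ] dome [0.69356931 0.00380538 0.08      ]
```

Request:
apply_moves:
  increments: [0,-40,-31,0,0.5,0,-40,-31,0,0.5,0,-40,-31,0,0.5,0,-40,-31,0,0.5,0,-40,-31,0,0.5,0,-40,-31,0,0.5,0,-40,-31,0,0.5,0,-40,-31,0,0.5,0,-40,-31,0,0,0,-40,-31,0,0,0,-40,-31,0,0,0,0,0,0,0]
  squeeze: 20

```text
t: 2.15
eef_pos: [0.4961, 0.1998, 0.2322]
tool_rot: [0.002, 0.148, 0.989, 0.003]
contact_force: [-0.6, 0.9, 0.5]
gripper_width: 0.003
```

```bash
cat >> h.py <<'E'
def tool():
    from scipy.spatial.transform import Rotation as R
    o=get_obs();w,x,y,z=o["tool_rot"];M=R.from_quat([x,y,z,w]).as_matrix()
    return o,np.array(o["eef_pos"]),M,np.degrees(np.arctan2(M[1,0],M[0,0]))
def goto(p,yaw=None):
    o,q,M,a=tool()
    print("t",round(o["t"],3),"tcp",q.round(4),"xyaw",round(a,1),"zax",M[:,2].round(3),"w",round(o["gripper_width"],3),"F",np.round(o["contact_force"],1))
    print("delta tool mm",((np.array(p)-q)@M*1000).round(1),"roll",None if yaw is None else round((a-yaw+180)%360-180,1))
E
python3 - <<'E'
from h import *
goto([.5476,.1853,.12],163.5)
im,d=read_camera("wrist");cv2.imwrite("pics/w1.png",im)
E
```

```text
t 2.15 tcp [0.4961 0.1998 0.2322] xyaw 162.9 zax [ 0.004  0.006 -1.   ] w 0.003 F [-0.6  0.9  0.5]
delta tool mm [-53.2   0.5 112.3] roll -0.6
```

View pics/w1.png

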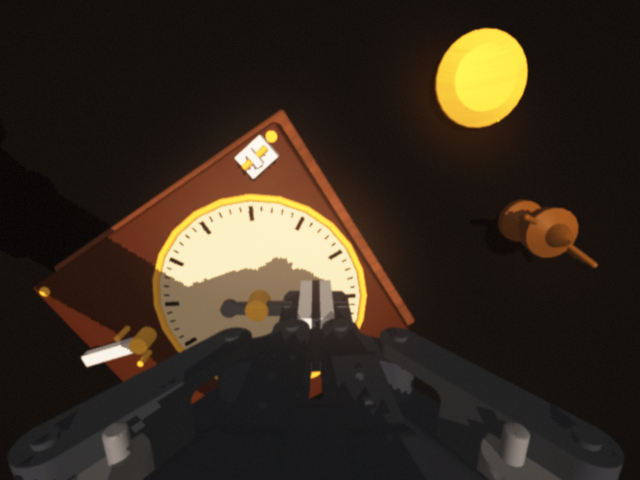

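```bash
python3 - <<'E'
from h import *
K,W=cam("wrist")
print(onplane(K,W,[[258,305],[226,308]],.087).round(4), onplane(K,W,[[145,340],[84,360]],.08).round(4))
E
```

```text
[[0.5551 0.1275 0.087 ]
 [0.5491 0.0975 0.087 ]] [[ 0.5615  0.0046  0.08  ]
 [ 0.5646 -0.0641  0.08  ]]
```

Request:
apply_moves:
  increments: [0,-27,0,40,0,0,-26,0,40,0,0,0,0,32,-0.6,0,0,0,0,0]

```text
t: 2.7
eef_pos: [0.5455, 0.1959, 0.1184]
tool_rot: [0.001, 0.137, 0.991, 0.007]
contact_force: [-0.6, 0.3, 0.6]
gripper_width: -0.001
```

```bash
python3 - <<'E'
from h import *
goto([.5476,.1853,.072],163.5)
im,d=read_camera("top");cv2.imwrite("pics/t2.png",cv2.resize(im[170:310,220:380],None,fx=5,fy=4.2))
im,d=read_camera("wrist");cv2.imwrite("pics/w2.png",im)
E
```

```text
t 2.7 tcp [0.5455 0.1959 0.1184] xyaw 164.3 zax [ 0.004  0.013 -1.   ] w -0.001 F [-0.6  0.3  0.6]
delta tool mm [ -4.8 -10.2  46.3] roll 0.8
```

View pics/w2.png

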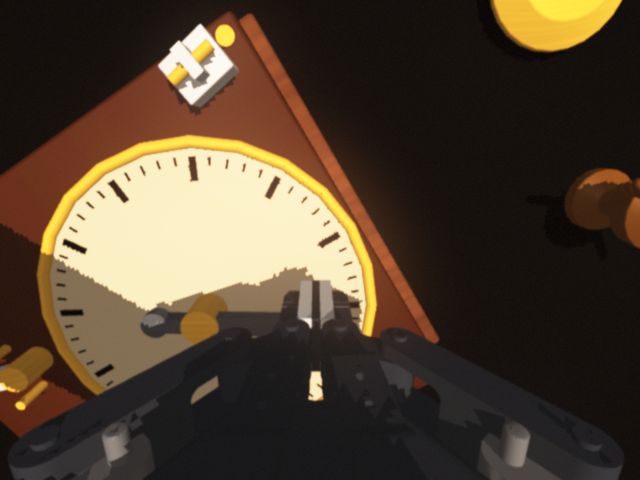

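View pics/t2.png

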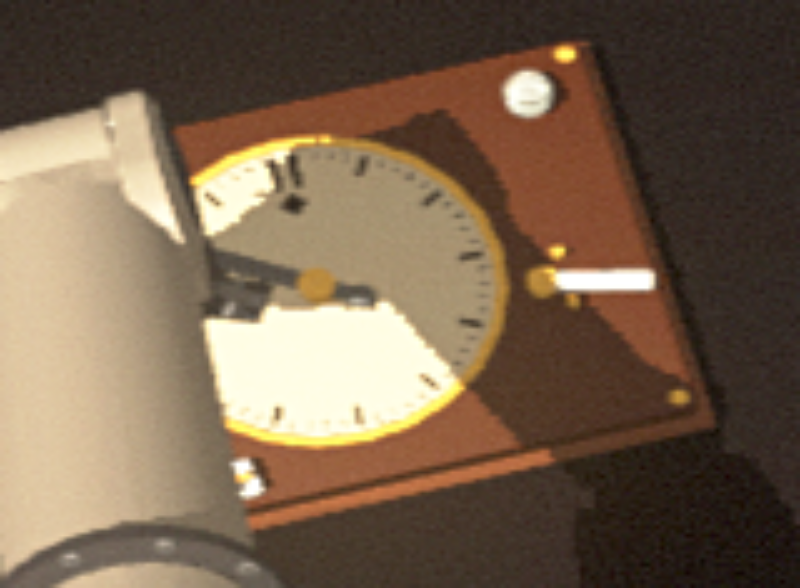

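```bash
python3 - <<'E'
from h import *
K,W=cam("wrist")
P=onplane(K,W,[[205,316],[150,322]],.088).round(4);print(P)
pp=onplane(K,W,[[193,168],[72,313],[272,187],[329,239],[118,190],[74,246],[104,371]],.064);print(pp.round(4), cv2.fitEllipse((pp[:,:2]*1000).astype(np.float32)))
print(proj(K,W,[tool()[1]]))
C=np.array([.5598,.1225]);a=np.radians(73.5)
q=tool()[1][:2]-C;print("perp",q@[-np.sin(a),np.cos(a)]*1e3,"along",q@[np.cos(a),np.sin(a)]*1e3)
E
```

```text
[[0.5564 0.1267 0.088 ]
 [0.5511 0.0947 0.088 ]]
[[0.4753 0.1431 0.064 ]
 [0.5409 0.0329 0.064 ]
 [0.4982 0.1836 0.064 ]
 [0.5386 0.2076 0.064 ]
 [0.4752 0.0962 0.064 ]
 [0.4995 0.0556 0.064 ]
 [0.5877 0.0328 0.064 ]] ((565.0274047851562, 120.78321075439453), (181.61257934570312, 186.18234252929688), 101.6234359741211)
[[317.55573484 299.17361933]]
perp 32.55702866458347 along 67.28956215932521
```

Request:
apply_moves:
  increments: [0,0,-5,20,0,0,0,-3,16,0.8,0,0,0,9,0,0,0,0,0,0]

```text
t: 3.3
eef_pos: [0.5487, 0.1931, 0.0806]
tool_rot: [0.007, 0.143, 0.99, 0.012]
contact_force: [0.4, -0.6, 0.9]
gripper_width: 0.0
```

```bash
python3 - <<'E'
from h import *
goto([.5476,.1853,.072],163.5)
C=np.array([.5598,.1225]);a=np.radians(73.5)
q=tool()[1][:2]-C;print("perp",q@[-np.sin(a),np.cos(a)]*1e3,"along",q@[np.cos(a),np.sin(a)]*1e3)
im,d=read_camera("scene");cv2.imwrite("pics/s3.png",cv2.resize(im[150:310,250:440],None,fx=4,fy=3.7))
E
```

```text
t 3.3 tcp [0.5487 0.1931 0.0806] xyaw 163.6 zax [ 0.018  0.021 -1.   ] w 0.0 F [ 0.4 -0.6  0.9]
delta tool mm [-1.  -8.   8.4] roll 0.1
perp 30.683072985014874 along 64.52340280097133
```

View pics/s3.png

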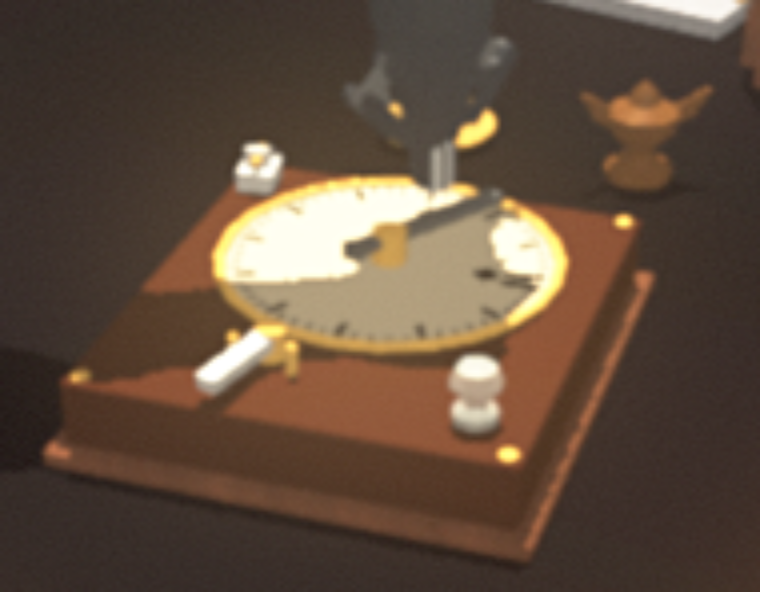

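Request:
apply_moves:
  increments: [0,0,0,6,0,0,0,0,3,0,0,-5,0,0,0,0,-3,0,0,0,0,-4.5,1.2,0,4,0,-4.5,1.2,0,4,0,-4.5,1.2,0,4]

```text
t: 4.22
eef_pos: [0.5727, 0.1902, 0.073]
tool_rot: [0.007, 0.249, 0.968, 0.014]
contact_force: [-1.3, 0.5, -0.8]
gripper_width: 0.002
```

```bash
cat >> h.py <<'E'
C=np.array([.5598,.1225]);TW=15.4
def stat(z=.072):
    o,q,M,a=tool();r=q[:2]-C
    print("t",round(o["t"],3),"tcp",q.round(4),"xyaw",round(a,1),"zax",M[:,2].round(3),"F",np.round(o["contact_force"],1))
    rr=np.hypot(*r);ang=np.degrees(np.arctan2(r[1],r[0]))
    print("r",round(rr*1e3,1),"ang",round(ang,1),"implied hand (d=17)",round(ang-np.degrees(np.arcsin(.017/rr))-TW,1),"toolrel",(np.r_[r,0]@M*1e3)[:2].round(1),"yaw-90-TW",round(a-90-TW,1))
E
python3 - <<'E'
from h import *
stat()
im,d=read_camera("top");cv2.imwrite("pics/t3.png",cv2.resize(im[170:310,220:380],None,fx=5,fy=4.2))
im,d=read_camera("scene");cv2.imwrite("pics/s4.png",cv2.resize(im[150:310,250:440],None,fx=4,fy=3.7))
E
```

```text
t 4.225 tcp [0.5727 0.1902 0.073 ] xyaw 151.2 zax [ 0.019  0.023 -1.   ] F [-1.3  0.5 -0.8]
r 68.9 ang 79.2 implied hand (d=17) 49.6 toolrel [21.3 65.5] yaw-90-TW 45.8
```

View pics/s4.png

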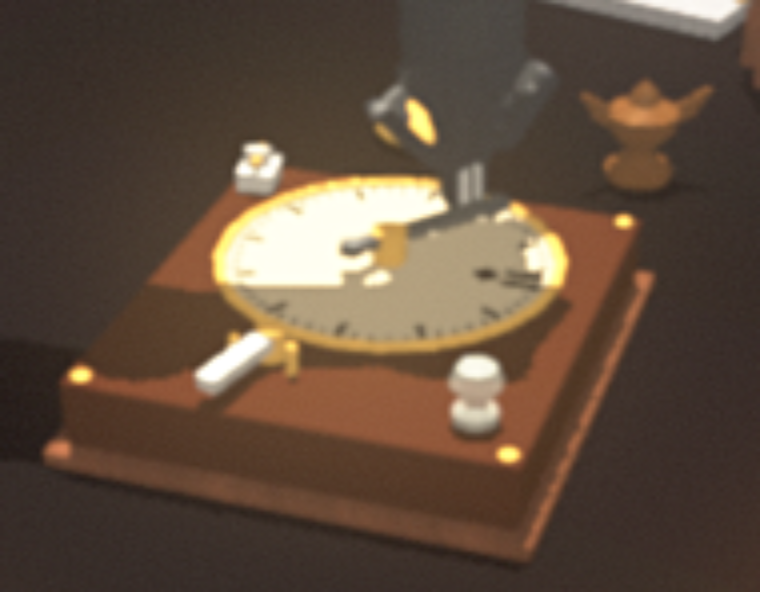

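View pics/t3.png

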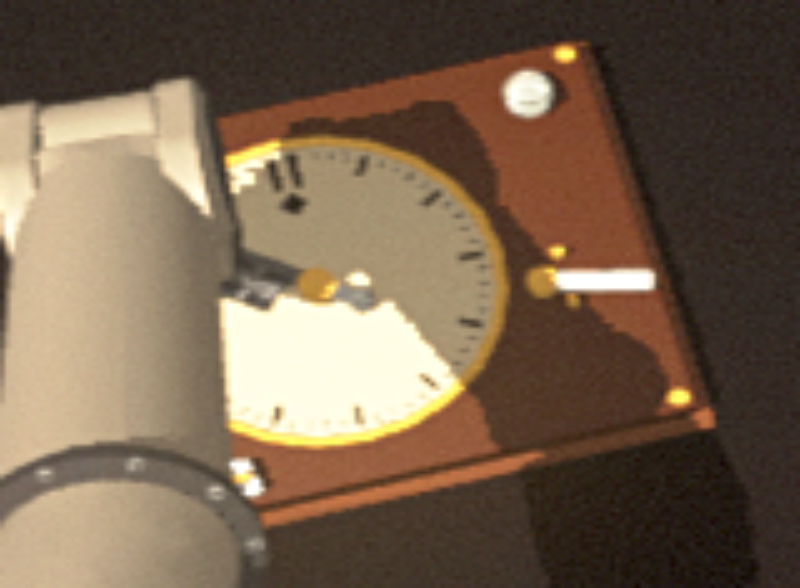

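Request:
apply_moves:
  increments: [0,-4.8,1,0,4,0,-4.8,1,0,4,0,-4.8,1,0,4,0,-4.8,1,0,4,0,-4.8,1,0,4,0,-4.8,1,0,4,0,0,0,0,0]

```text
t: 5.2
eef_pos: [0.5988, 0.1796, 0.0734]
tool_rot: [0.003, 0.443, 0.896, 0.016]
contact_force: [0.5, 0.3, 0.1]
gripper_width: -0.001
```

```bash
python3 - <<'E'
from h import *
stat()
im,d=read_camera("top");cv2.imwrite("pics/t4.png",cv2.resize(im[170:310,220:380],None,fx=5,fy=4.2))
im,d=read_camera("wrist");cv2.imwrite("pics/w4.png",im)
E
```

```text
t 5.2 tcp [0.5988 0.1796 0.0734] xyaw 127.4 zax [ 0.019  0.026 -0.999] F [0.5 0.3 0.1]
r 69.1 ang 55.7 implied hand (d=17) 26.0 toolrel [21.6 65.6] yaw-90-TW 22.0
```

View pics/t4.png

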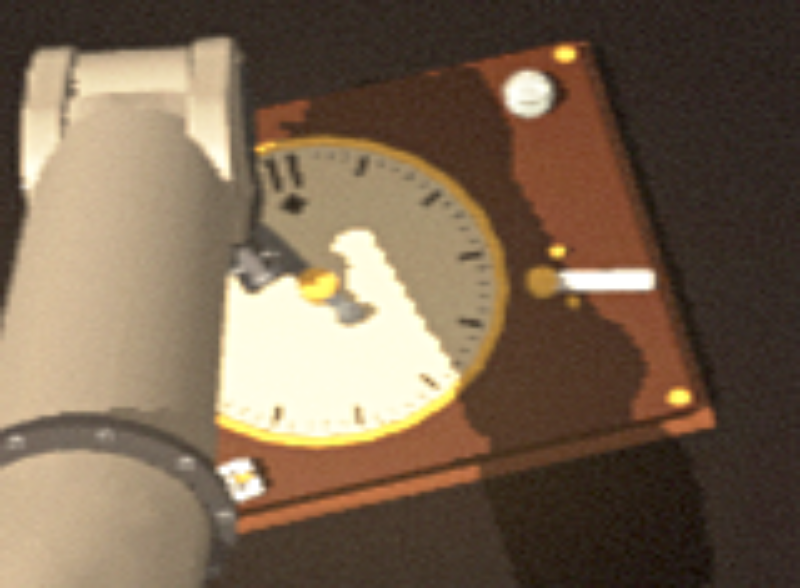

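View pics/w4.png

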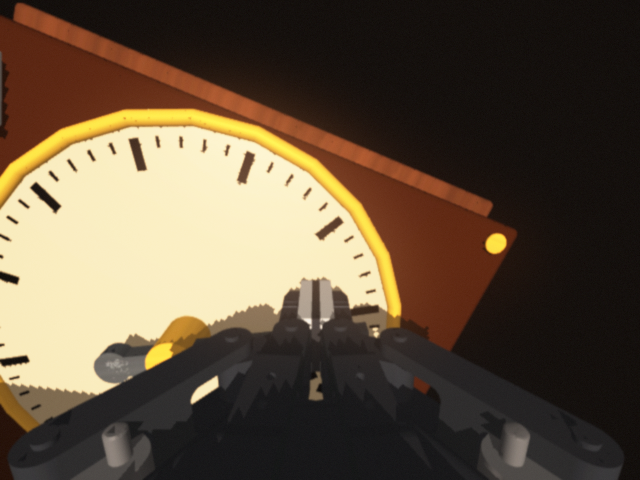

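```bash
cat >> h.py <<'E'
def Z(x,y,z): 
    K,W=cam("top");return onplane(K,W,[[220+(x+.5)/5-.5,170+(y+.5)/4.2-.5]],z)[0]
E
python3 - <<'E'
from h import *
H=Z(318,285,.088)
for p,z in(((352,310),.086),((358,313),.086),((372,295),.086)):
    v=H-Z(*p,z);print(v,np.degrees(np.arctan2(v[1],v[0]))-TW)
K,W=cam("wrist")
P=onplane(K,W,[[158,355],[113,363]],.088);v=P[0]-P[1];print(P,np.degrees(np.arctan2(v[1],v[0]))-TW)
E
```

```text
[0.01661721 0.01949041 0.002     ] 34.14961945865929
[0.01863909 0.02293447 0.002     ] 35.49886637090923
[0.00628207 0.03062272 0.002     ] 63.006957215469704
[[0.55452732 0.12219971 0.088     ]
 [0.54101736 0.10736048 0.088     ]] 32.28459166768807
```

Request:
apply_moves:
  increments: [0,-4.8,1,0,4,0,-4.8,1,0,4,0,-4.8,1,0,4,0,-4.8,1,0,4,0,-4.8,1,0,4,0,-3,0.6,0,2,0,0,0,0,0]

```text
t: 6.18
eef_pos: [0.6157, 0.162, 0.0737]
tool_rot: [-0.002, 0.605, 0.796, 0.018]
contact_force: [0.1, -0.3, -0.4]
gripper_width: -0.001
```

```bash
python3 - <<'E'
from h import *
stat()
im,d=read_camera("top");cv2.imwrite("pics/t5.png",cv2.resize(im[170:310,220:380],None,fx=5,fy=4.2))
im,d=read_camera("wrist");cv2.imwrite("pics/w5.png",im)
E
```

```text
t 6.175 tcp [0.6157 0.162  0.0737] xyaw 105.6 zax [ 0.019  0.031 -0.999] F [ 0.1 -0.3 -0.4]
r 68.4 ang 35.2 implied hand (d=17) 5.5 toolrel [23.  64.4] yaw-90-TW 0.2
```

View pics/t5.png

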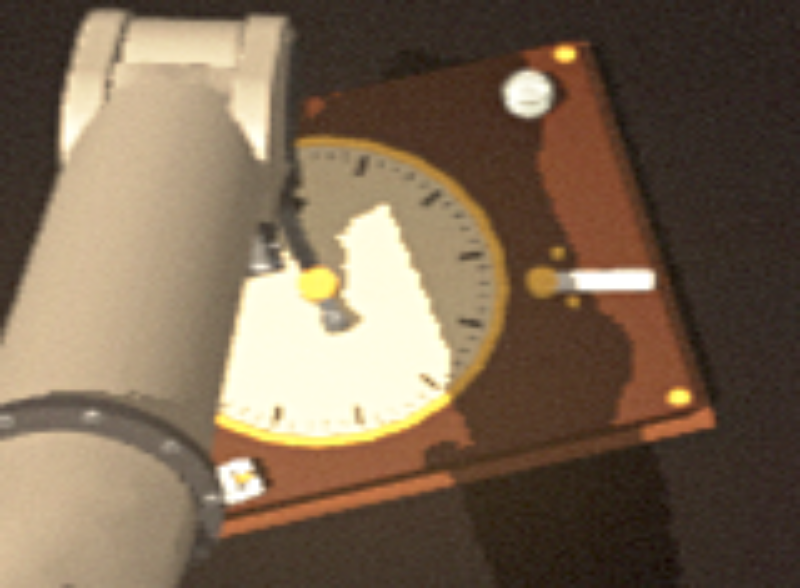

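View pics/w5.png

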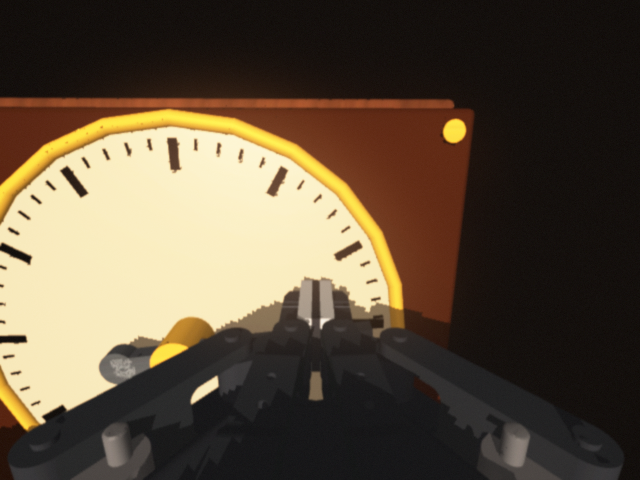

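```bash
cat >> h.py <<'E'
def rect(im,c,z,C=C,half=.11,n=560,yaw=TW):
    K,W=cam(c);a=np.radians(yaw);ex=np.array([np.cos(a),np.sin(a)]);ey=np.array([-ex[1],ex[0]])
    src=np.float32([[0,0],[n,0],[n,n],[0,n]])  # px right=-ey, down=-ex
    w=[C+ex*half+ey*half,C+ex*half-ey*half,C-ex*half-ey*half,C-ex*half+ey*half]
    dst=proj(K,W,[[*p,z] for p in w]).astype(np.float32)
    return cv2.warpPerspective(im,cv2.getPerspectiveTransform(src,dst),(n,n),flags=cv2.INTER_CUBIC|cv2.WARP_INVERSE_MAP)
E
python3 - <<'E'
from h import *
im,d=read_camera("top");a=rect(im,"top",.086)
im,d=read_camera("wrist");b=rect(im,"wrist",.086)
for x in(a,b): cv2.line(x,(280,0),(280,559),(0,0,255),1);cv2.line(x,(0,280),(559,280),(0,0,255),1)
cv2.imwrite("pics/r5.png",cv2.resize(np.hstack([a,b]),(800,400)))
E
```

```text
(no output)
```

View pics/r5.png

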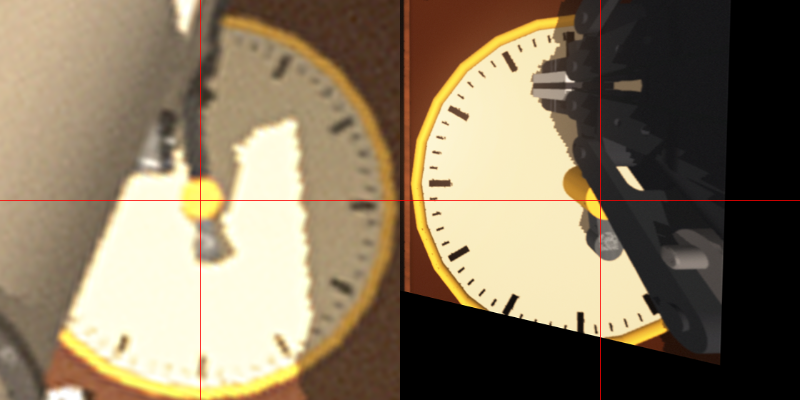

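Request:
apply_moves:
  increments: [0,-3,0.7,0,2.5,0,-3,0.7,0,2.5,0,-3,0.7,0,2.5,0,-3,0.7,0,2.5,0,0,0,0,0]

```text
t: 7.0
eef_pos: [0.6216, 0.1509, 0.0737]
tool_rot: [-0.003, 0.676, 0.737, 0.018]
contact_force: [-0.1, 0.1, -0.2]
gripper_width: 0.001
```

```bash
python3 - <<'E'
from h import *
stat()
im,d=read_camera("top");a=rect(im,"top",.086)
im,d=read_camera("wrist");b=rect(im,"wrist",.086)
for x in(a,b): cv2.line(x,(280,0),(280,559),(0,0,255),1);cv2.line(x,(0,280),(559,280),(0,0,255),1)
cv2.imwrite("pics/r6.png",cv2.resize(np.hstack([a,b]),(800,400)))
E
```

```text
t 7.0 tcp [0.6216 0.1509 0.0737] xyaw 94.9 zax [ 0.02   0.032 -0.999] F [-0.1  0.1 -0.2]
r 68.0 ang 24.7 implied hand (d=17) -5.2 toolrel [23. 64.] yaw-90-TW -10.5
```

View pics/r6.png

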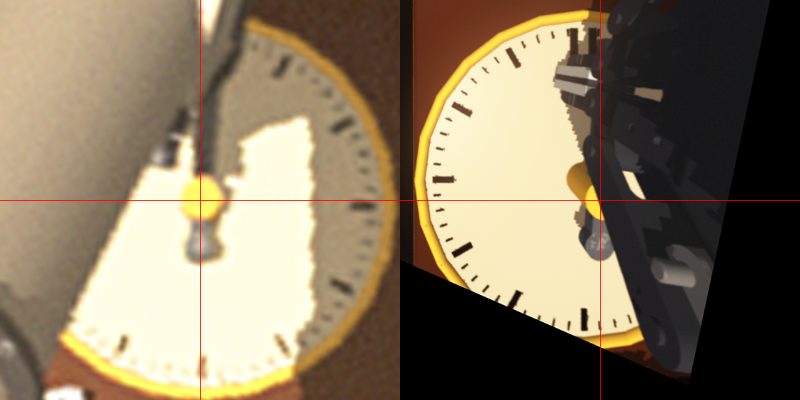

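Request:
apply_moves:
  increments: [0,6,0,0,0,0,12,0,0,0,0,5,0,-20,0,0,10,0,-40,0,0,50,0,-40,0,0,60,0,0,0,0,60,0,0,0]

```text
t: 7.98
eef_pos: [0.6041, 0.3489, 0.1886]
tool_rot: [-0.002, 0.68, 0.733, 0.019]
contact_force: [1.0, 0.1, 0.0]
gripper_width: 0.005
```

```bash
python3 - <<'E'
from h import *
stat()
im,d=read_camera("top");cv2.imwrite("pics/t7.png",cv2.resize(im[170:310,220:380],None,fx=5,fy=4.2,interpolation=cv2.INTER_CUBIC))
a=rect(im,"top",.086);b=rect(im,"top",.064)
for x in(a,b): cv2.line(x,(280,0),(280,559),(0,0,255),1);cv2.line(x,(0,280),(559,280),(0,0,255),1)
cv2.imwrite("pics/r7.png",cv2.resize(np.hstack([a,b]),(800,400)))
E
```

```text
t 7.975 tcp [0.6041 0.3489 0.1886] xyaw 94.4 zax [ 0.024  0.031 -0.999] F [1.  0.1 0. ]
r 230.7 ang 78.9 implied hand (d=17) 59.3 toolrel [222.2  61.3] yaw-90-TW -11.0
```

View pics/r7.png

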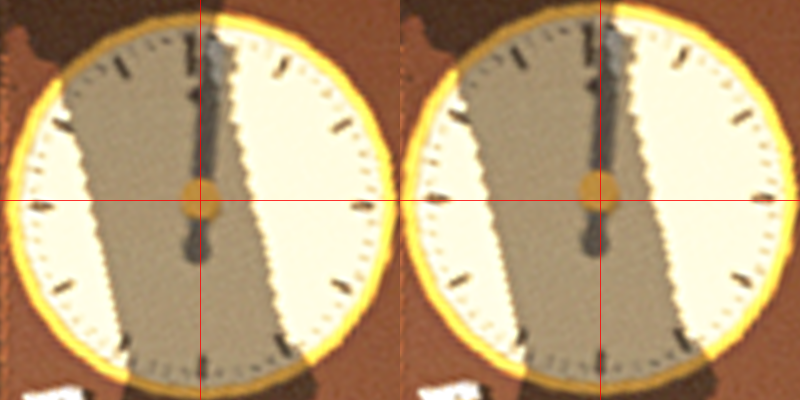

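View pics/t7.png

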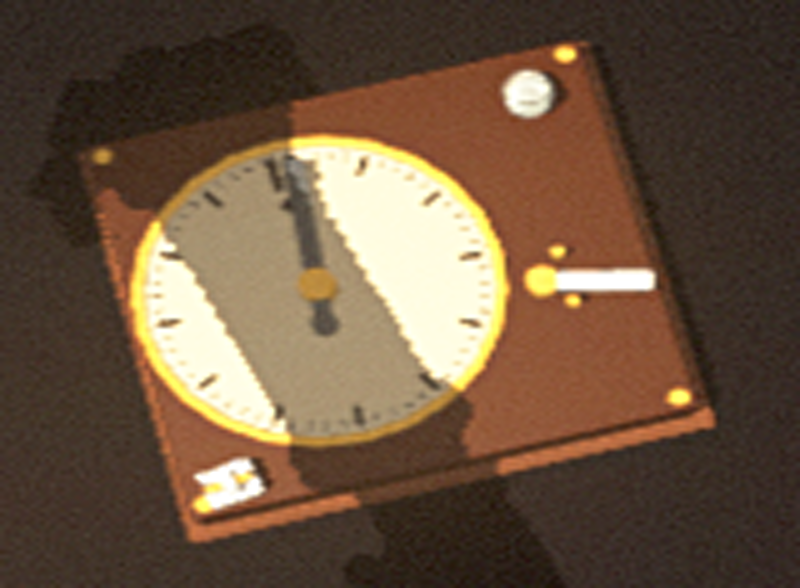

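Request:
apply_moves:
  increments: [0,-48,-6,-9,0,0,-48,-6,-9,0,0,-48,-6,-9,0,0,-48,-6,-9,0,0,-48,-6,-9,0,0,-48,-6,-9,0,0,-48,-6,-9,0,0,0,0,0,0]

```text
t: 9.02
eef_pos: [0.5897, 0.0167, 0.2496]
tool_rot: [-0.002, 0.671, 0.741, 0.027]
contact_force: [-0.6, 0.3, 0.0]
gripper_width: 0.003
```

```bash
python3 - <<'E'
from h import *
stat()
im,d=read_camera("wrist");cv2.imwrite("pics/w8.png",im)
im,d=read_camera("top");
a=rect(im,"top",.086);b=rect(im,"top",.064)
cv2.imwrite("pics/r8.png",cv2.resize(np.hstack([a,b]),(800,400)))
E
```

```text
t 9.025 tcp [0.5897 0.0167 0.2496] xyaw 95.7 zax [ 0.033  0.043 -0.999] F [-0.6  0.3  0. ]
r 109.9 ang -74.2 implied hand (d=17) -98.5 toolrel [-108.1   19.3] yaw-90-TW -9.7
```

View pics/w8.png

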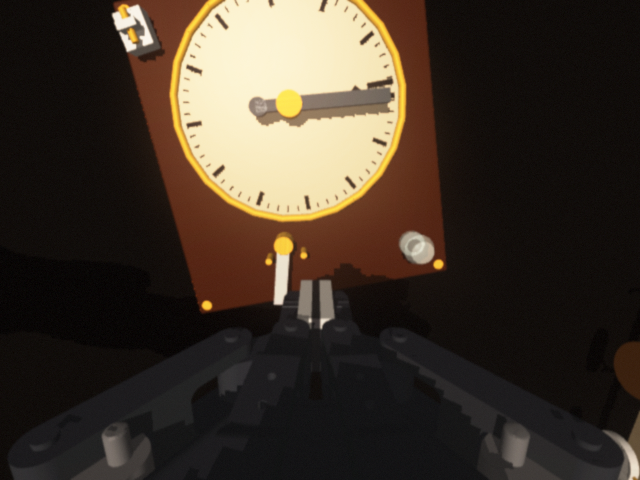

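View pics/r8.png

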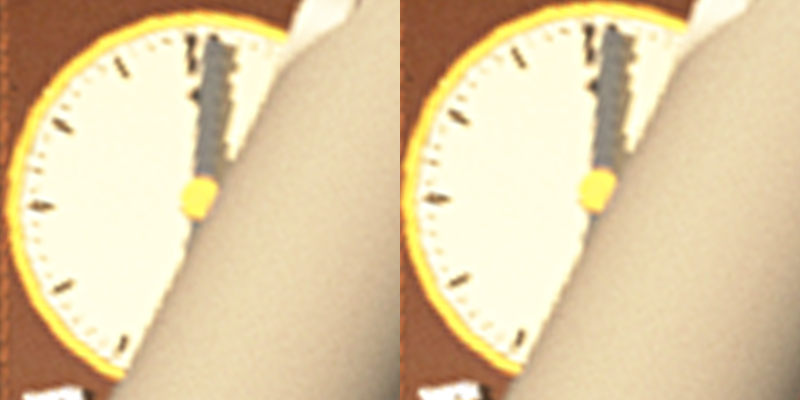

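```bash
python3 - <<'E'
from h import *
im,d=read_camera("wrist")
K,W=cam("wrist")
cv2.imwrite("pics/w8z.png",cv2.resize(im[0:225,160:420],None,fx=3,fy=2.65,interpolation=cv2.INTER_CUBIC))
P86=rect(im,"wrist",.086);cv2.imwrite("pics/r9.png",P86)
b=im.astype(int);g=im.mean(2)
print(im[100,300:395:15].tolist())
# steel: gray, neutral (|R-B| small) 
yy,xx=np.mgrid[:480,:640]
m=(g>40)&(g<130)&(abs(b[:,:,2]-b[:,:,0])<28)&(xx>305)&(xx<395)&(yy>70)&(yy<125)
m=cv2.morphologyEx(m.astype(np.uint8),cv2.MORPH_OPEN,np.ones((3,3)))
n,l,s,c=cv2.connectedComponentsWithStats(m);i=1+np.argmax(s[1:,4]);print(s[i],c[i])
v,u=np.nonzero(l==i);P=onplane(K,W,np.c_[u,v],.086)[:,:2]*1000
print(cv2.minAreaRect(P.astype(np.float32)))
vx=cv2.fitLine(P.astype(np.float32),cv2.DIST_L2,0,.01,.01).ravel();print("hand dir",np.degrees(np.arctan2(vx[1],vx[0])),vx[2:])
o=im.copy();o[l==i]=(0,0,255);cv2.imwrite("pics/w8m.png",cv2.resize(o[0:225,160:420],None,fx=3,fy=2.65))
E
```

```text
[[197, 237, 250], [161, 200, 226], [114, 133, 152], [102, 115, 128], [98, 111, 124], [96, 108, 119], [86, 98, 111]]
[333  96  60  17 692] [364.1199422  103.91184971]
((623.39599609375, 134.0699005126953), (51.30744934082031, 11.278105735778809), 9.835793495178223)
hand dir 11.032477 [624.90625 133.98311]
```

View pics/w8z.png

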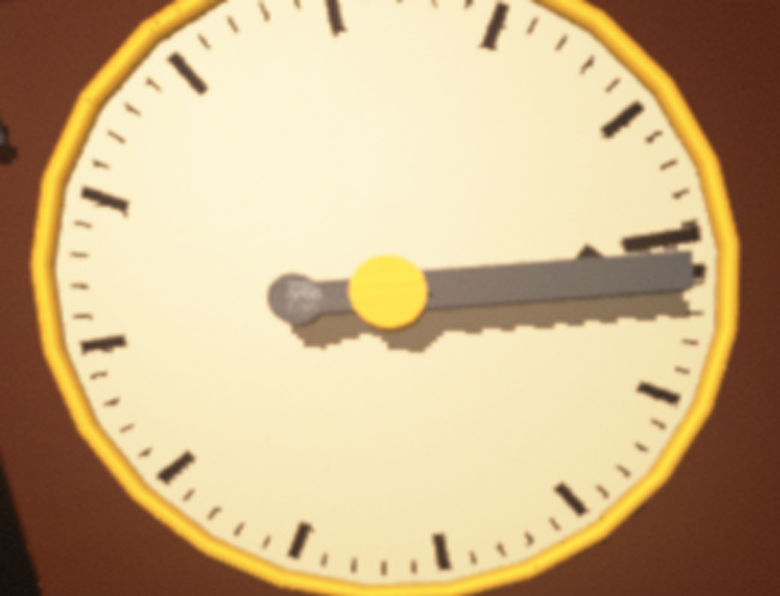

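View pics/w8m.png

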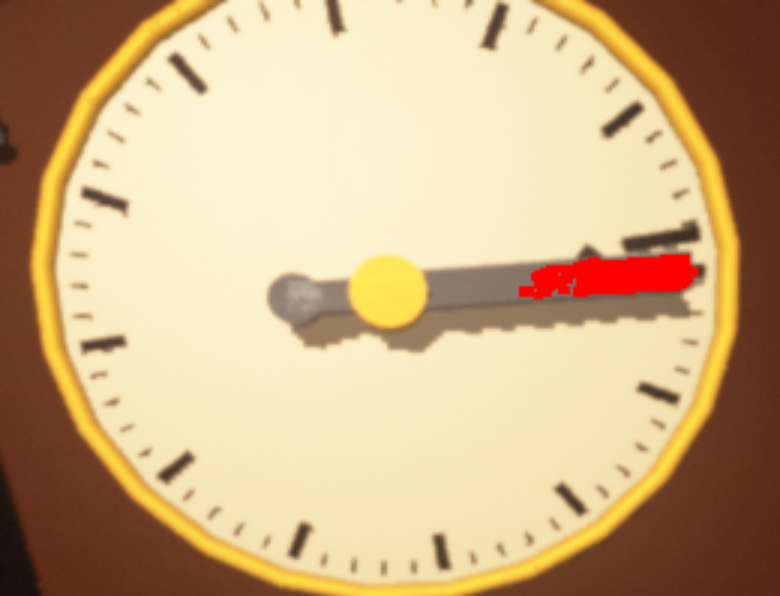

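```bash
python3 - <<'E'
from h import *
K,W=cam("wrist")
f=lambda L,z:onplane(K,W,[[160+(x+.5)/3-.5,(y+.5)/2.65-.5] for x,y in L],z)[:,:2]
M=f([(659,392),(570,500),(442,552),(300,540),(175,466),(103,343),(105,198),(187,73),(335,15),(495,25),(622,120)],.064)
from scipy.optimize import least_squares
k=np.arange(1,12)
def res(p):
    a=p[2]-k*np.pi/6;return (M-(p[:2]+p[3]*np.c_[np.cos(a),np.sin(a)])).ravel()*1e3
r=least_squares(res,[.56,.12,.27,.09]);y=np.degrees(r.x[2]);print(r.x[:2],y,r.x[3],"rms",np.sqrt(np.mean(r.fun**2)));print(r.fun.reshape(-1,2).round(1).tolist())
T=f([(691,271),(294,298),(388,291)],.086);
for nm,v in(("tip-tail",T[0]-T[1]),("tip-C",T[0]-r.x[:2]),("tip-hub",T[0]-T[2])):
  print(nm,np.hypot(*v),"past twelve deg",y-np.degrees(np.arctan2(v[1],v[0])))
print(f([(690,254),(430,272),(690,290),(430,308)],.086))
e=f([(690,254),(430,272),(690,290),(430,308)],.086)
for i in(0,2):
  v=e[i]-e[i+1];print("edge",y-np.degrees(np.arctan2(v[1],v[0])))
E
```

```text
[0.56114405 0.12214901] 15.620769333758492 0.08980019125184442 rms 0.4515541089481702
[[0.2, 0.4], [-0.1, -0.3], [0.3, -0.1], [0.3, 0.2], [-0.4, 0.1], [-0.2, 0.1], [-0.1, 0.4], [-0.5, 0.3], [0.6, -1.6], [-0.1, 0.5], [-0.0, -0.1]]
tip-tail 0.11423055161852179 past twelve deg 5.099145442155027
tip-C 0.08729000911640561 past twelve deg 5.117431043527606
tip-hub 0.08729051646354466 past twelve deg 5.220196955615997
[[0.6458571  0.14313048]
 [0.57248384 0.12938484]
 [0.64761569 0.13227475]
 [0.57356165 0.11844507]]
edge 5.010051011677472
edge 5.042571284016029
```

```bash
python3 - <<'E'
from h import *
K,W=cam("wrist");p=onplane(K,W,[[284,245],[281,303]],.080);v=p[1]-p[0];print(p,np.hypot(*v[:2]),np.degrees(np.arctan2(v[1],v[0])))
goto([.5315,-.052,.12],91)
E
```

```text
[[ 5.66856603e-01  9.39379900e-05  8.00000000e-02]
 [ 5.68973527e-01 -6.04069518e-02  8.00000000e-02]] 0.06053791401604219 -87.996040199258
t 9.175 tcp [0.5897 0.0234 0.2479] xyaw 96.2 zax [ 0.031  0.045 -0.999] w 0.002 F [-0.1  0.2  0. ]
delta tool mm [-73.9 -70.5 122.5] roll 5.2
```

Request:
apply_moves:
  increments: [0,-25,-25,25,2.5,0,-25,-24,35,2.5,0,-24,-22,35,0,0,0,0,25,0,0,0,0,0,0]

```text
t: 9.8
eef_pos: [0.5279, -0.041, 0.1195]
tool_rot: [-0.006, 0.694, 0.719, 0.028]
contact_force: [0.1, -0.0, 0.3]
gripper_width: 0.0
```

```bash
python3 - <<'E'
from h import *
goto([.5315,-.052,.067],91)
im,d=read_camera("top");cv2.imwrite("pics/t9.png",cv2.resize(im[170:310,220:380],None,fx=5,fy=4.2))
im,d=read_camera("scene");cv2.imwrite("pics/s9.png",cv2.resize(im[150:310,250:440],None,fx=4,fy=3.7))
im,d=read_camera("wrist");cv2.imwrite("pics/w9.png",im)
E
```

```text
t 9.8 tcp [ 0.5279 -0.041   0.1195] xyaw 92.1 zax [ 0.031  0.048 -0.998] w 0.0 F [ 0.1 -0.   0.3]
delta tool mm [-13.6   1.5  52. ] roll 1.1
```

View pics/s9.png

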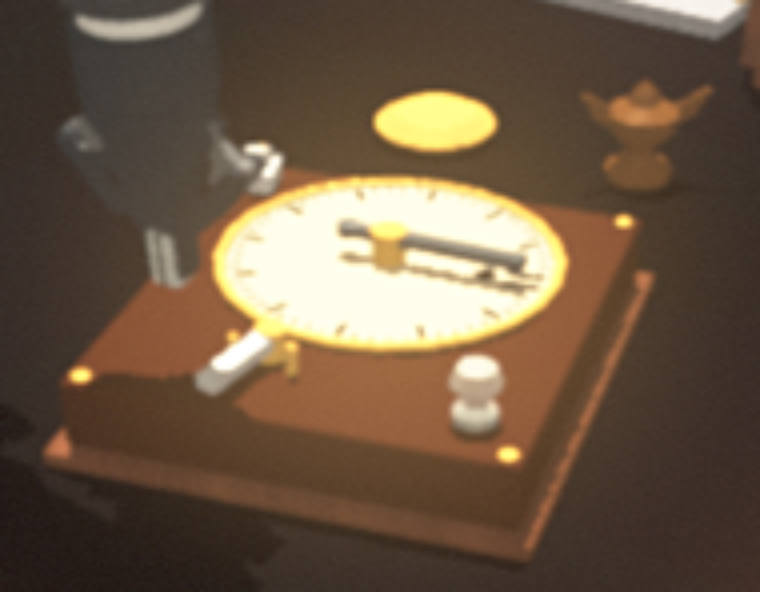

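View pics/w9.png

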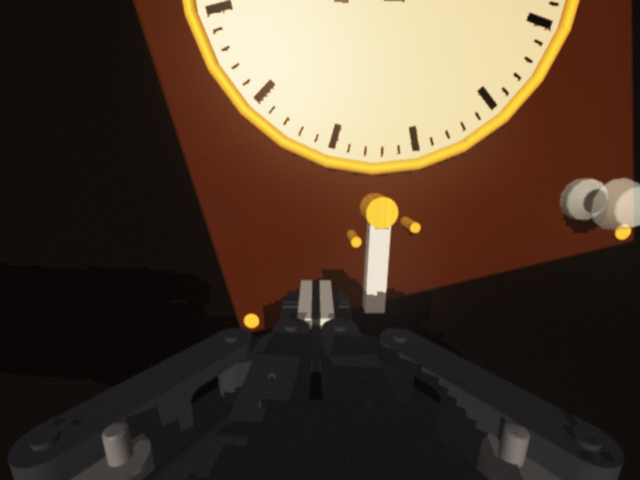

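Request:
apply_moves:
  increments: [0,-7,0,18,0.5,0,-7,0,18,0.5,0,-2,0,12,0,0,0,0,0,0]

```text
t: 10.45
eef_pos: [0.534, -0.0558, 0.0711]
tool_rot: [-0.003, 0.701, 0.713, 0.031]
contact_force: [0.6, 0.4, 0.2]
gripper_width: -0.001
```

```bash
python3 - <<'E'
from h import *
goto([.5315,-.052,.067],91)
im,d=read_camera("scene");cv2.imwrite("pics/s10.png",cv2.resize(im[150:310,250:440],None,fx=4,fy=3.7))
im,d=read_camera("wrist");cv2.imwrite("pics/w10.png",im)
E
```

```text
t 10.45 tcp [ 0.534  -0.0558  0.0711] xyaw 91.0 zax [ 0.038  0.049 -0.998] w -0.001 F [0.6 0.4 0.2]
delta tool mm [ 3.7 -2.6  4.1] roll 0.0
```

View pics/w10.png

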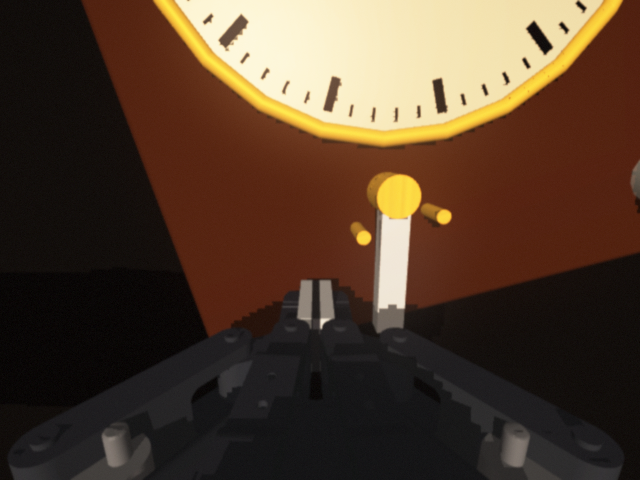

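View pics/s10.png

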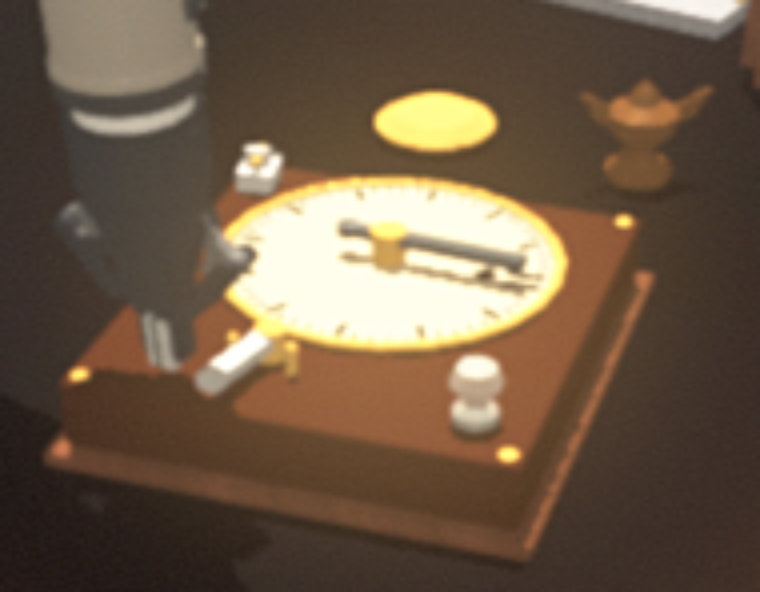

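Request:
apply_moves:
  increments: [0,3,0,4,0,0,1,4,2,0,0,0,5,0,0,0,0,5,0,0,0,-0.9,4,0,-4,0,-0.9,4,0,-4,0,-0.9,4,0,-4,0,-0.9,4,0,-4,0,0,0,0,0]

```text
t: 11.68
eef_pos: [0.5657, -0.0531, 0.0675]
tool_rot: [0.001, 0.591, 0.806, 0.03]
contact_force: [-0.4, 0.1, -0.0]
gripper_width: 0.001
```

```bash
python3 - <<'E'
from h import *
goto([.5897,-.0474,.068],135.6)
im,d=read_camera("scene");cv2.imwrite("pics/s11.png",cv2.resize(im[150:310,250:440],None,fx=4,fy=3.7))
im,d=read_camera("wrist");cv2.imwrite("pics/w11.png",im)
E
```

```text
t 11.675 tcp [ 0.5657 -0.0531  0.0675] xyaw 107.5 zax [ 0.037  0.048 -0.998] w 0.001 F [-0.4  0.1 -0. ]
delta tool mm [-1.8 24.5  0.6] roll -28.1
```

View pics/w11.png

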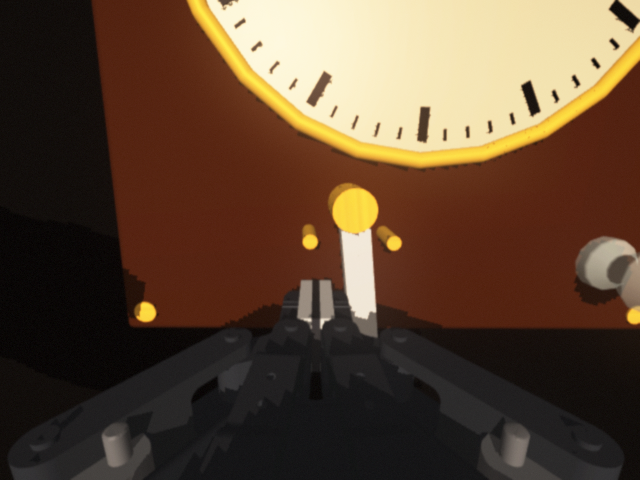

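View pics/s11.png

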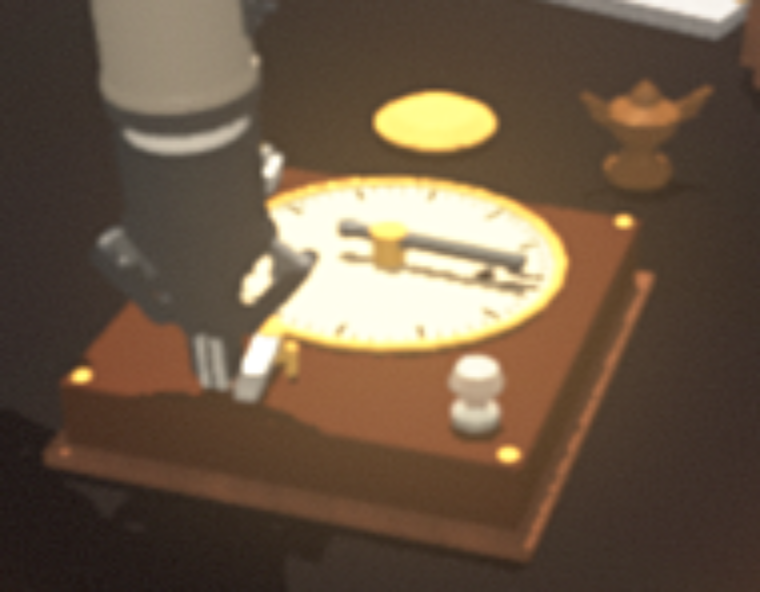

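Request:
apply_moves:
  increments: [0,-0.5,3.9,0.2,-4.5,0,-0.5,3.9,0.2,-4.5,0,-0.5,3.9,0.2,-4.5,0,-0.5,3.9,0.2,-4.5,0,-0.5,3.9,0.2,-4.5,0,0,0,0,0]

```text
t: 12.52
eef_pos: [0.5836, -0.0503, 0.0676]
tool_rot: [0.007, 0.422, 0.906, 0.027]
contact_force: [-0.7, 1.1, -0.0]
gripper_width: 0.001
```

```bash
python3 - <<'E'
from h import *
goto([.5897,-.0474,.068],135.6)
im,d=read_camera("scene");cv2.imwrite("pics/s12.png",cv2.resize(im[150:310,250:440],None,fx=4,fy=3.7))
im,d=read_camera("wrist");cv2.imwrite("pics/w12.png",im)
E
```

```text
t 12.525 tcp [ 0.5836 -0.0503  0.0676] xyaw 130.0 zax [ 0.037  0.044 -0.998] w 0.001 F [-0.7  1.1 -0. ]
delta tool mm [-1.8  6.5 -0.1] roll -5.6
```

View pics/w12.png

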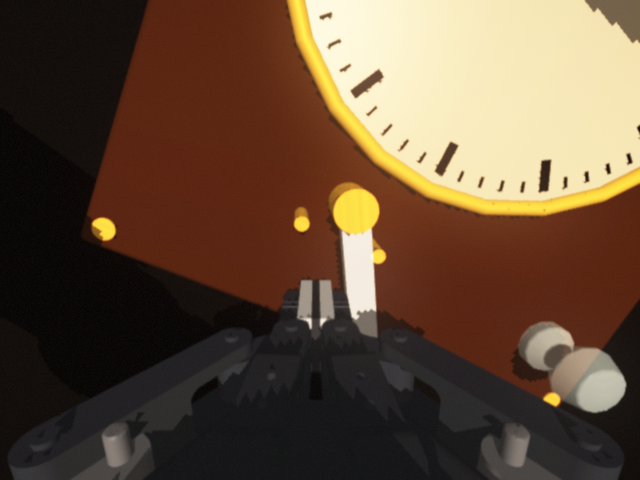

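View pics/s12.png

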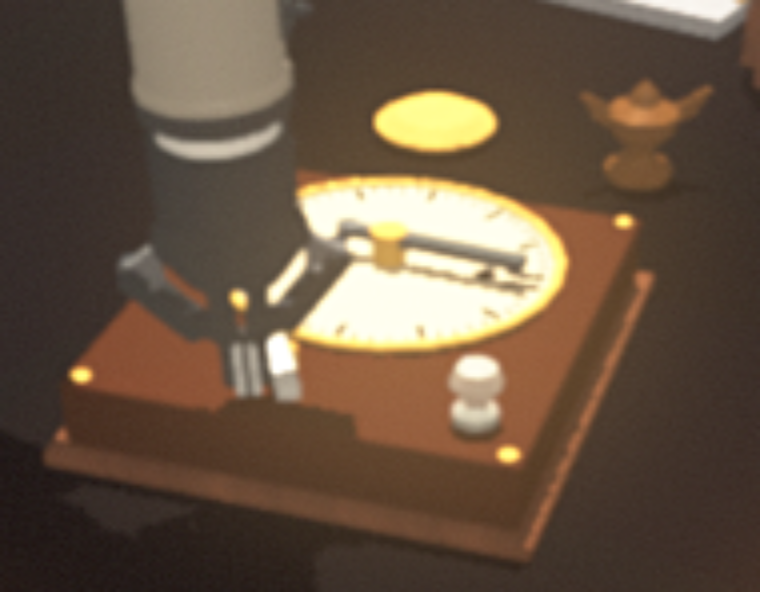

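Request:
apply_moves:
  increments: [0,-0.3,2.5,0.1,-2.5,0,-0.3,2.5,0.1,-2.5,0,0,1.5,0,-1,0,0,1.5,0,0,0,0,1.5,0,0]

```text
t: 13.25
eef_pos: [0.5851, -0.0506, 0.0674]
tool_rot: [0.005, 0.375, 0.927, 0.023]
contact_force: [-5.3, -3.9, 3.8]
gripper_width: 0.0
```

```bash
python3 - <<'E'
from h import *
goto([.5897,-.0474,.068],135.6)
im,d=read_camera("wrist");cv2.imwrite("pics/w13.png",im)
E
```

```text
t 13.25 tcp [ 0.5851 -0.0506  0.0674] xyaw 136.0 zax [ 0.027  0.038 -0.999] w 0.0 F [-5.3 -3.9  3.8]
delta tool mm [-1.1  5.5 -0.4] roll 0.4
```

View pics/w13.png

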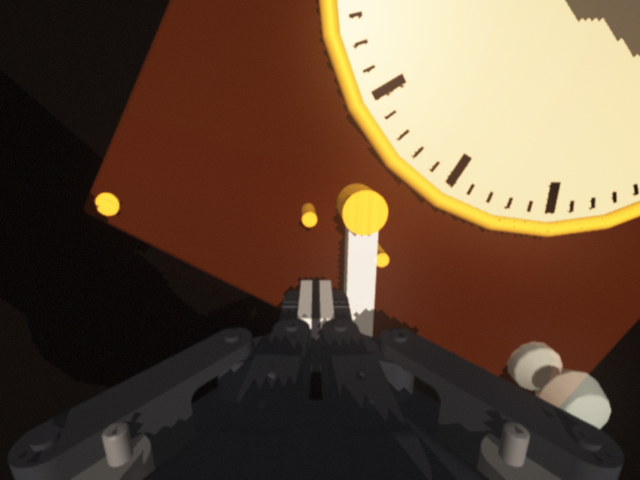

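Request:
apply_moves:
  increments: [0,0,-6,0,0,0,0,-12,0,0,0,0,-8,-20,0,0,0,0,-50,0,0,0,0,-60,0,0,-30,-10,-40,6,0,-40,-20,0,10,0,-30,-20,0,10,0,0,0,0,10,0,0,0,0,0]

```text
t: 14.55
eef_pos: [0.5838, -0.1896, 0.2492]
tool_rot: [0.003, 0.65, 0.76, 0.028]
contact_force: [-0.1, -0.0, 0.2]
gripper_width: 0.001
```

```bash
python3 - <<'E'
from h import *
goto([.5897,-.0474,.25],95)
im,d=read_camera("scene");cv2.imwrite("pics/s14.png",im)
im,d=read_camera("wrist");cv2.imwrite("pics/w14.png",im)
im,d=read_camera("top");cv2.imwrite("pics/t14.png",cv2.resize(im[170:310,220:380],None,fx=5,fy=4.2,interpolation=cv2.INTER_CUBIC))
E
```

```text
t 14.55 tcp [ 0.5838 -0.1896  0.2492] xyaw 98.9 zax [ 0.04   0.039 -0.998] w 0.001 F [-0.1 -0.   0.2]
delta tool mm [139.5  27.7   5. ] roll 3.9
```

View pics/w14.png

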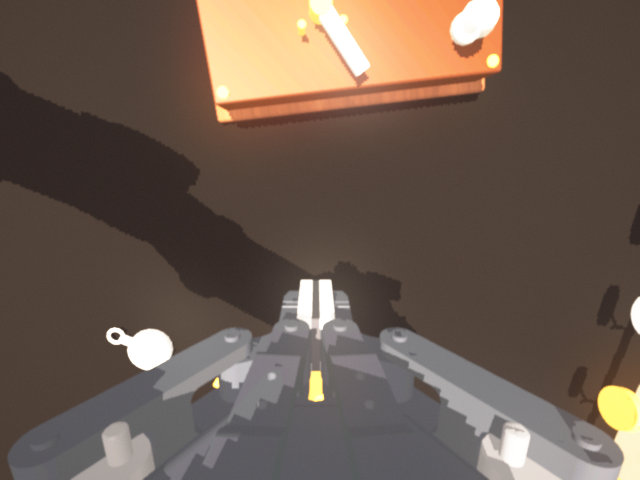

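View pics/t14.png

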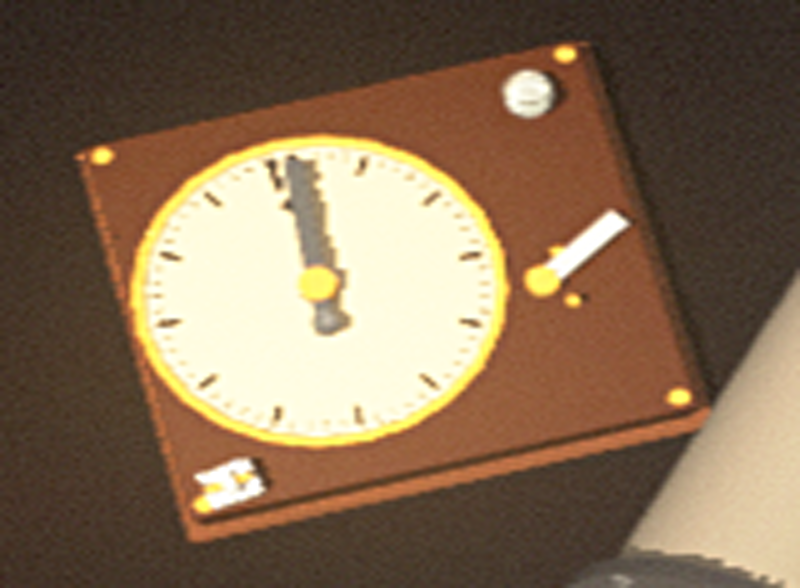

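View pics/s14.png

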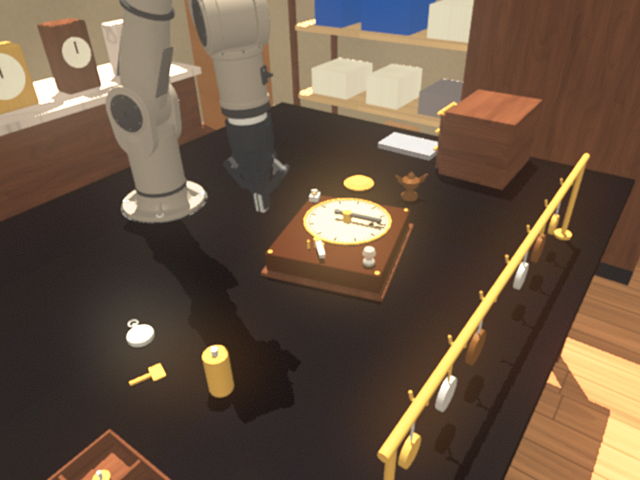

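```bash
python3 - <<'E'
from h import *
v=Z(621,218,.08)-Z(541,280,.08);a=np.degrees(np.arctan2(v[1],v[0]));print("lever rad",np.radians(a-(15.5-90-30)),np.hypot(*v[:2]))
h=Z(292,160,.086)-Z(328,324,.086);print("hand past twelve deg",15.5-np.degrees(np.arctan2(h[1],h[0])),np.hypot(*h[:2]))
print(hand_in())
E
```

```text
lever rad 1.0135112598553273 0.06268014298102514
hand past twelve deg 3.873991957604499 0.1154446993057718
the job is handed in; nothing more can be done
None
```

I pushed the minute hand clockwise to the twelve with the closed fingertips and left it there. I then pushed the start lever over to its twelve-end stop, moved the arm clear, and handed the job in. No verdict was reported.

- **Minute hand:** it ended up slightly past twelve. The close-up wrist picture put it 5.1° past (0.089 rad). The coarser final top picture read 3.9° (0.068 rad). Both are within the 6.0° limit, but the wrist reading leaves only about 0.9° to spare. I did not turn the hand back to correct it.
- **Progress estimates:** during the push, my readings of the hand's angle from the pictures disagreed with the fingertip geometry by about 7°. I trusted the pictures, which turned out to be wrong, and that is why the hand went past twelve.
- **Lever:** it read 1.01 rad in the final top picture, above the required 0.92. The force rose to about 7 N as it met the stop.
- **Everything else:** the bystander objects in view in the last pictures looked to be where they started, judged by eye only. The arm hangs free, with the fingertips about 0.25 m above the table beside the clock and wrist force near zero. The tool picked up about 3° of tilt along the way, with no visible effect.

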